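Post the cut ring through the flap of the offcut box

TASK

The cut steel ring on the shelf of the blue offcut box is scrap: with light pushes of the fingertips slide it along the shelf and in under the hanging flap until it runs down the chute into the box, then draw the hand back out so that the flap falls fully shut. Nothing is to be pinched or lifted, only pushed, and the red mounted specimen parked on the same shelf and all the other things on the bench stay where they are.

Things in the scene. Friction and masses are not known exactly. Their poses are not given: they have to be found in the camera images.
- offcut_box: Blue sheet-steel offcut box fixed to the bench, 307 mm deep, 270 wide, 134 high, flat cover (clear behind). Origin on the bench below the middle of the flap opening; x points level into the box, away from the robot, y left along the front panel, z up; the positions told for its parts are in this frame, in m. The upright front panel, x = -0.004 to 0, stops a ring beside the opening.
- shelf (a point): Middle of the bare steel feed shelf in front of the panel: level, top at z = 0.060, from x = -0.137 to the panel, y = -0.135 to 0.135, with a rolled hem 3 mm high along its three free edges. The ring and the red specimen stand on it.
- doorway (a point): Middle of the foot of the flap opening, x = 0, y = 0, z = 0.060. The opening is 88 mm wide clear (y = -0.044 to 0.044) and reaches from the shelf up to z = 0.117, edged with black rubber; it has no raised sill.
- chute_edge (a point): Middle of the inner edge of the shelf, x = 0.014, z = 0.060. Here a polished chute falls away at 36 degrees: a ring whose middle is pushed past this edge tips and runs down by itself. The pushing fingertip face then stands about at x = -0.006 to 0.01, in the opening; lean the fingers forward so that their upper part does not press on the lintel.
- catch_floor (a point): Middle of the grey felt floor inside the box, z = 0.010, reaching from the foot of the chute at x = 0.083 to the back wall at x = 0.166; the ring comes to rest on it, at the foot of the chute, clear of the flap.
- flap (a joint): Gravity flap: steel plate 100 mm wide, 62 high, hung just behind the opening from a pivot along y at x = -0.0025, z = 0.124 of the box. 0 = shut against the panel, up to 1.3 rad as its lower edge swings inward and up. 90 g, no latch or spring: a ring pushed against it lifts it (under 1 N), it rests on ring or fingers, and falls shut within a second once they are clear.
- flap_edge (a point): Middle of the lower edge of the flap, 2 mm above the shelf when shut.
- ring: The scrap: a bare grey steel ring cut from tube, 41 mm outside diameter, 16 mm high, 0.12 kg or so, lying flat on the feed shelf to the left or right of the flap opening. Origin at the centre of its underside.
- red_specimen: Specimen in a red resin mount with a pale label, cylinder 30 mm in diameter, 20 mm high, standing loose on the same shelf on the other side of the opening; must stay. Origin at the centre of its underside.
- green_specimen: Specimen in a green mount, cylinder 30 mm in diameter, 20 mm high, loose on the bench to the right, in front of the tall grey mounting press (fixed, about 0.4 m high, at x = 0.5 to 0.75, y = -0.15 to -0.42 of the world: go round it); must stay. Origin at the centre of its underside.
- black_specimen: Specimen in a black mount, cylinder 30 mm in diameter, 24 mm high, loose on the bench to the right; must stay. Origin at the centre of its underside.
- steel_bar: Ground steel bar 18 x 100 x 18 mm lying loose on the bench to the left (long along its y axis); must stay. Origin at the centre of its underside.
There are look-alikes about, which are no part of the job. What is shaped like the ring but purple is not meant.

How it is judged:
On the way:
1. the ring lies in the opening and holds the flap up (value of joint flap above 0.3 rad and x of ring in the frame of offcut_box above -0.015 m and y of ring in the frame of offcut_box between -0.04 and 0.04 m), for 0.05 s.
At the end, for the whole second after the job is handed in: The ring lies at rest in the offcut box, more than 60 mm behind the front panel and at the foot of the chute (its origin under 45 mm above the bench); the flap hangs shut within 0.06 rad; the red, green and black specimens and the steel bar are within 10 mm of where they stood (x of ring in the frame of offcut_box between 0.06 and 0.17 m and y of ring in the frame of offcut_box between -0.135 and 0.135 m and z of ring in the frame of offcut_box below 0.045 m and linear speed of ring below 0.03 m/s and value of joint flap below 0.06 rad and distance of each of red_specimen, green_specimen, black_specimen, steel_bar from where it was at the start of the episode below 0.01 m); the robot touches nothing.
It fails at once if the ring is lifted off the shelf (z of ring in the frame of offcut_box above 0.075 m).
It fails at once if the ring is pinched or rammed (more than 25 N from the fingers) (contact force between the fingers and ring above 25 N).
It fails at once if the ring falls off the shelf (x of ring in the frame of offcut_box below -0.01 m and z of ring in the frame of offcut_box below 0.045 m).
It fails at once if the red specimen or another thing on the shelf or bench is shoved or lifted (distance of any of green_specimen, black_specimen, steel_bar, red_specimen from where it was at the start of the episode above 0.015 m).
It also fails if it takes over 51 s, if anything falls off the work surface, if the arm or the gripper's body presses on something with over 40 N, if the wrist force passes 120 N, or if a joint passes its speed limit or range.

ROBOT

A 6-joint arm with a two-finger parallel gripper is mounted at the origin on a cart in front of the work surface, level with it; the furniture and walls round the work are solid. World frame = base frame: x ahead of the robot, y to its left, z up, the work surface at z = 0. Lengths are in m, angles in rad, forces in N, time in s.
With the tool pointing down it reaches from about 0.375 to 0.9 m from the base axis. Payload 3.1 kg.
Tool frame: the origin (TCP) lies on the centre line of the jaws, within the pads' length; the fingertips stand ahead of it and the grasp point (between the pads) lies 3 mm ahead of it (robot.tip_reach is the z of the fingertips in the tool frame, in m); z points along the fingers, y is the line along which they close (so a half turn about z gives the same grasp; the last joint's range is limited). The gripper opens to 87 mm and grips with 3 to 60 N. Pads are 19 mm wide; open, the fingers measure 117 mm over their backs; the gripper's body (75 mm by 190 mm) begins 51 mm behind the grasp point.
Start: joints at [0.955, 0.527, 1.433, -0, 1.181, -0.178], TCP at [0.265, 0.566, 0.245] pointing down, gripper open.
Joint ranges: [-3.08, 3.08], [-0.75, 2.2], [0.22, 2.44], [-1.43, 4.57], [0, 2.65], [-2.85, 2.85]. Speed limits (rad/s): [2.79, 2.79, 3.14, 3.14, 3.14, 3.14].

INTERFACE

Orientations are given as a unit quaternion [x, y, z, w].
In Python, from rig import sensors, eyes, ticket, robot gives the robot as it stands.
- The arm moves only by the tool drive_tool, never from a script. Its argument "deltas" is a list that holds one entry, the list of rows, each a list of 6 numbers: the shift along the tool's x, y, z in mm, then the turn, a rotation vector about the tool's x, y, z in rad. A call has 1 to 8 rows; each row shifts and turns the commanded pose from where the row before left it, along the tool's axes as they then stand; what a row does not reach is not made up. A row lasts 1/12 s, in which the tool goes at most 41.7 mm and 7.16 degrees, less where a joint would pass 70% of its speed; a pose out of reach is approached as far as the arm can. A call is refused whole if a number of a shift passes 41.7 or a number of a turn 0.125, either way. A call with a gripper value outside its range is refused whole. "gripper" is the opening in per cent of the stroke, from 0 (shut) to 100 (fully open), set as the call begins (left out, the last holds). The fingers move at their own pace and stop on an object; "squeeze" is the grip in N (left out, the last holds). Time passes only in rows, so rows that do not move let the fingers close. It gives the time, the measured TCP pose, the force, the opening and the grip force at its end, in the units of the state.
- sensors.get_obs(): the state, without advancing time (a new reading comes with each control period).
- eyes.camera(name): name is "side" or "top"; returns a dict with "img" (480x640x3 uint8, red, green, blue), "fov_y" (degrees; the focal length in pixels is half the picture's height over the tangent of half this angle, whatever the lens; pixels are square), "cx", "cy" (the principal point, pixels), "xyz" and "attitude" of the camera in the world. Camera axes: x right, y up, looking along -z (the intrinsics and any distortion apply to the point x, -y, -z); pixel columns grow to the right and rows downward; lengths in m; the calibration is good to about 2 mm. A picture is of the moment at which its call begins. There is no depth.
- ticket.hand_in(): hands the job in; it is judged then, once.
The state is a dict: "time": time; "q": joint angles; "joint_velocities": joint speeds; "joint_torque": joint torques, N m; "position": TCP position; "tool_rot": TCP orientation; "ft_force": force on the tool from outside, world axes, zero at the start; "moment": the same for the moment, N m; "grip_width": finger opening in m; "grip_force": force on a finger pad.
Only numpy, scipy, OpenCV 4.12 (cv2) and the standard library are available. Lean on these libraries where they do the work, as an engineer would, in place of code of your own. Each camera call takes 0.05 s, during which the arm holds its last target. There are 200 camera calls.

## Working session

There is one attempt and no reset: what is moved stays moved. The work goes in short steps, Python scripts to look and compute and a tool call to move; the robot and the scene stay as the last step left them, time stands still between calls to the robot, and variables do not carry over. Pictures are saved under pics/ and viewed, at most 10 in all, crops included, and the job is handed in when it is done.

Besides the shell and the picture viewer there is one more tool, called by a JSON object that holds its "op" and its "data", one argument or row to a line. drive_tool: Moves the arm, as the interface text tells. Its arguments: {"type":"object","properties":{"deltas":{"type":"array"},"gripper":{"type":"number"},"squeeze":{"type":"number"}},"required":["deltas"]}

```bash
ls; mkdir -p pics; python3 - <<'E'
from rig import sensors, eyes, ticket, robot
import cv2
print(robot.tip_reach, sensors.get_obs())
for n in("side","top"):
    c=eyes.camera(n); cv2.imwrite(f"pics/{n}0.png",c["img"][:,:,::-1]); print(n,{k:v for k,v in c.items() if k!="img"})
E
```

```text
pics
0.022 {'time': 0.0, 'q': array([ 9.54493884e-01,  5.28432045e-01,  1.43390071e+00, -6.79540706e-06,
        1.18138709e+00, -1.78513017e-01]), 'joint_velocities': array([-0.00081952,  0.00141855,  0.00170547, -0.00024227,  0.00169785,
       -0.00031153]), 'joint_torque': array([ 6.26167894e-04, -4.40042889e+01, -1.76592278e+01,  6.34091184e-02,
        5.80260472e-02, -1.54708255e-04]), 'position': array([0.26454286, 0.56549909, 0.24359305]), 'tool_rot': array([ 2.17149458e-01,  9.76137788e-01, -9.81919678e-04, -4.08744346e-04]), 'ft_force': array([-0.60608619,  0.63534791, -1.23290656]), 'moment': array([-0.01979034, -0.03755727, -0.04411714]), 'grip_force': 0.0, 'grip_width': 0.08699074280965317}
side {'fov_y': 57.854325070132994, 'cx': 322.7490795405153, 'cy': 235.3765164756313, 'xyz': array([ 0.23811708, -0.68712284,  0.53850667]), 'attitude': array([ 0.52510099, -0.0972089 , -0.16077908,  0.83004185])}
top {'fov_y': 46.092019511365926, 'cx': 318.19355682697176, 'cy': 239.07833572965936, 'xyz': array([0.28997112, 0.14825596, 1.42057538]), 'attitude': array([ 0.07118003, -0.07234853, -0.69147323,  0.71523693])}
```

View pics/side0.png

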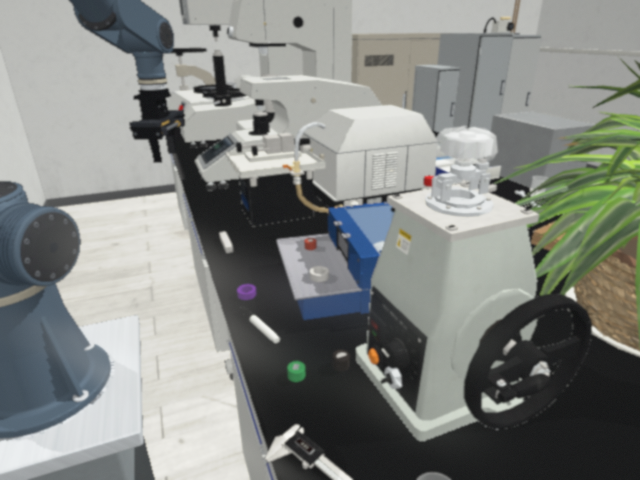

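View pics/top0.png

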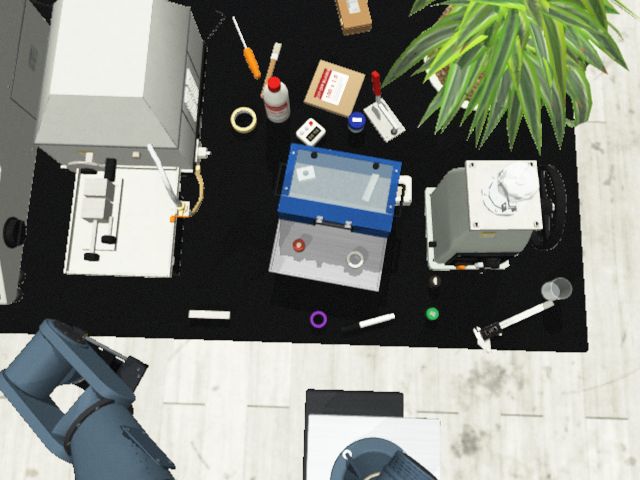

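The side view shows the grey ring at (319,273) and the red mount at (310,243). In the top view they are at (356,259) and (299,245). Possible look-alikes in the top view are the purple ring (318,319) and the tape roll (243,120). The grey one on the shelf is the right one, so next I take a close crop.

```bash
python3 - <<'E'
import cv2,numpy as np
t=cv2.imread("pics/top0.png")[140:300,260:410]; s=cv2.imread("pics/side0.png")[195:325,265:405]
f=lambda a,k:cv2.resize(a,None,fx=k,fy=k,interpolation=cv2.INTER_CUBIC)
T=f(t,2.6);
cv2.imwrite("pics/cropt.png",f(t[50:],5)); cv2.imwrite("pics/crops.png",f(s,4.5))
E
```

```text
(no output)
```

View pics/cropt.png

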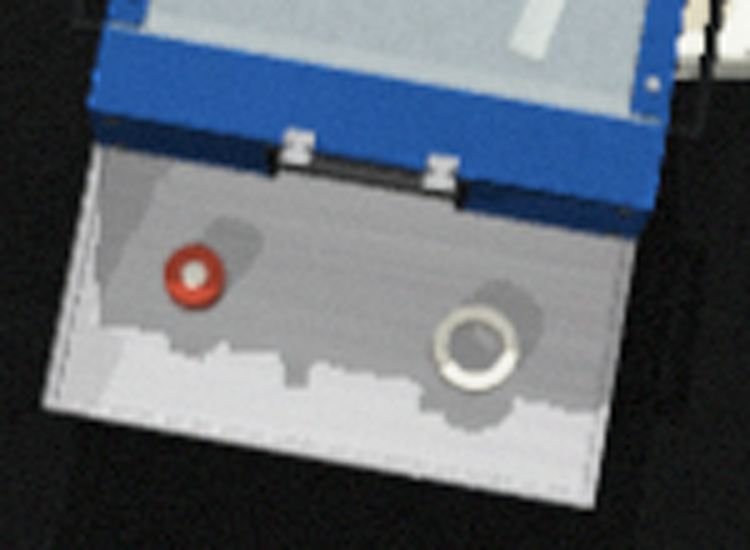

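View pics/crops.png

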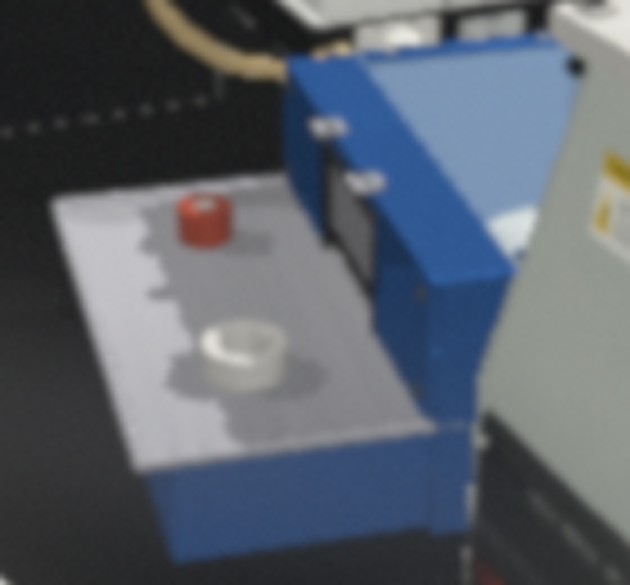

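The crops show the grey ring on the right half of the shelf, top crop (476,347). The red mount is on the left at (196,275), and the opening spans about (275,165) to (460,200). I triangulate from both views.

```bash
cat > h.py <<'E'
import numpy as np
from scipy.spatial.transform import Rotation as R
C={'side':(57.854325,322.749,235.3765,[0.23811708,-0.68712284,0.53850667],[0.52510099,-0.0972089,-0.16077908,0.83004185]),
'top':(46.09202,318.19356,239.0783,[0.28997112,0.14825596,1.42057538],[0.07118003,-0.07234853,-0.69147323,0.71523693])}
def ray(n,p):
    f,cx,cy,o,q=C[n]; F=240/np.tan(np.radians(f/2))
    d=R.from_quat(q).apply([(p[0]-cx)/F,-(p[1]-cy)/F,-1]); return np.array(o),d/np.linalg.norm(d)
def plane(n,p,z):
    o,d=ray(n,p); return o+d*(z-o[2])/d[2]
def tri(t,s):
    A=np.zeros((3,3));b=np.zeros(3); L=[ray('top',t),ray('side',s)]
    for o,d in L:
        M=np.eye(3)-np.outer(d,d);A+=M;b+=M@o
    x=np.linalg.solve(A,b); return x,[np.linalg.norm((np.eye(3)-np.outer(d,d))@(x-o)) for o,d in L]
tc=lambda x,y:(x/5+260-.4,y/5+190-.4)
sc=lambda x,y:(x/4.5+265-.4,y/4.5+195-.4)
E
python3 - <<'E'
from h import *
np.set_printoptions(precision=4,suppress=True)
P=dict(FL=((44,407),(52,200)),FR=((595,507),(137,468)),BL=((98,146),(287,178)),BR=((636,236),(433,428)),ring=((476,347),(243,343)),red=((196,275),(205,206)),hingeL=((298,148),(328,127)),hingeR=((442,173),(365,182)),coverL=((108,28),(290,60)),coverR=((668,122),(432,280)))
for k,(a,b) in P.items():
    x,e=tri(tc(*a),sc(*b)); print(k,x,np.array(e),'top@z',plane('top',tc(*a),.076 if k=='ring' else .08 if k=='red' else .062),'side@z',plane('side',sc(*b),.076 if k=='ring' else .08 if k=='red' else .062))
for k,p in dict(bar=(209,315),purple=(318,319),green=(432,313),black=(434,282)).items(): print(k,plane('top',p,.02))
E
```

```text
FL [0.4873 0.2688 0.0626] [0.0006 0.0006] top@z [0.4868 0.269  0.062 ] side@z [0.4883 0.27   0.062 ]
FR [0.448  0.0004 0.0604] [0.0007 0.0007] top@z [0.4472 0.0007 0.062 ] side@z [ 0.448  -0.0019  0.062 ]
BL [0.6198 0.2486 0.0607] [0.0015 0.0015] top@z [0.618  0.2489 0.062 ] side@z [0.6204 0.2463 0.062 ]
BR [ 0.5825 -0.0184  0.0595] [0.0004 0.0004] top@z [ 0.5816 -0.0179  0.062 ] side@z [ 0.5811 -0.0219  0.062 ]
ring [0.5215 0.0605 0.0749] [0.0002 0.0002] top@z [0.5211 0.0606 0.076 ] side@z [0.5211 0.0587 0.076 ]
red [0.552  0.197  0.0792] [0.0008 0.0008] top@z [0.5511 0.1971 0.08  ] side@z [0.5523 0.1954 0.08  ]
hingeL [0.6029 0.1496 0.1359] [0.0005 0.0005] top@z [0.6204 0.1499 0.062 ] side@z [0.6707 0.3034 0.062 ]
hingeR [0.5931 0.082  0.1364] [0.0004 0.0004] top@z [0.6102 0.0783 0.062 ] side@z [0.6593 0.2243 0.062 ]
coverL [0.6402 0.2458 0.1365] [0.0173 0.0173] top@z [0.6788 0.2468 0.062 ] side@z [0.6909 0.4127 0.062 ]
coverR [ 0.6016 -0.0168  0.1367] [0.0195 0.0195] top@z [ 0.64   -0.0333  0.062 ] side@z [0.6426 0.1043 0.062 ]
bar [0.3786 0.4133 0.02  ]
purple [0.3779 0.1446 0.02  ]
green [ 0.402  -0.1364  0.02  ]
black [ 0.4792 -0.142   0.02  ]
```

{"op": "drive_tool", "data": {
  "deltas": [
    [[0,0,0,0,0,-0.099],[0,0,0,0,0,-0.098],[0,0,0,0,0,-0.098],[0,0,0,0,-0.105,0],[0,0,0,0,-0.105,0],[0,0,0,0,-0.105,0],[0,0,0,0,-0.105,0],[0,0,0,0,0,0]]
  ],
  "gripper": 0,
  "squeeze": 5
}}

```text
time: 0.77
position: [0.2612, 0.5653, 0.2425]
tool_rot: [0.067, 0.976, -0.017, 0.208]
ft_force: [0.3, -1.4, -1.4]
grip_width: 0.0417
grip_force: 0.0
```

```bash
cat >> h.py <<'E'
O=np.array([.604,.1148,0]); B=R.from_euler('z',-8.2,degrees=True)
def go(*tips):
    "tip-centre targets in box frame -> delta in tool axes (mm) from measured pose"
    from rig import sensors
    s=sensors.get_obs(); q=R.from_quat(s['tool_rot']); p=s['position']
    tip=B.inv().apply(p+q.apply([0,0,.022])-O)
    D=B*R.from_euler('y',-0.42)   # desired: x back/down
    Rd=B.as_matrix()@np.array([[-1,0,0],[0,1,0],[0,0,-1]])@R.from_rotvec([0,-.42,0]).as_matrix()
    np.set_printoptions(precision=4,suppress=True)
    print('t',s['time'],'tip box',tip,'roterr',(q.inv()*R.from_matrix(Rd)).as_rotvec(),'F',s['ft_force'],'w',s['grip_width'])
    for t in tips:
        t=np.array(t,float); print(t,'delta mm',q.inv().apply(B.apply(t-tip))*1000); tip=t
E
python3 -c "
from h import *
go((-.16,.0,.17),(-.071,-.1145,.14),(-.071,-.1145,.068))"
```

```text
t 0.7667 tip box [-0.3946  0.397   0.2225] roterr [-0.0023 -0.0003  0.0062] F [ 0.2646 -1.3759 -1.3921] w 0.041722259552271504
[-0.16  0.    0.17] delta mm [-190.383  -397.8179  144.4108]
[-0.071  -0.1145  0.14  ] delta mm [ -68.3446 -114.774    63.9311]
[-0.071  -0.1145  0.068 ] delta mm [29.3379  0.3349 65.7509]
```

{"op": "drive_tool", "data": {
  "deltas": [
    [[-12,-25,9,0,0,0],[-12,-25,9,0,0,0],[-12,-25,9,0,0,0],[-12,-25,9,0,0,0],[-12,-25,9,0,0,0],[-12,-25,9,0,0,0],[-12,-25,9,0,0,0],[-12,-25,9,0,0,0]]
  ]
}}

```text
time: 1.43
position: [0.3532, 0.3499, 0.218]
tool_rot: [0.07, 0.976, -0.015, 0.207]
ft_force: [0.7, 0.5, -0.1]
grip_width: 0.0008
grip_force: 0.0
```

{"op": "drive_tool", "data": {
  "deltas": [
    [[-12,-25,9,0,0,0],[-12,-25,9,0,0,0],[-12,-25,9,0,0,0],[-12,-25,9,0,0,0],[-12,-25,9,0,0,0],[-12,-25,9,0,0,0],[-12,-25,9,0,0,0],[-12,-25,9,0,0,0]]
  ]
}}

```text
time: 2.1
position: [0.4408, 0.1347, 0.1915]
tool_rot: [0.071, 0.975, -0.015, 0.208]
ft_force: [-0.2, -0.1, -0.2]
grip_width: 0.0005
grip_force: 0.0
```

{"op": "drive_tool", "data": {
  "deltas": [
    [[-14,-23,13,0,0,0],[-14,-23,13,0,0,0],[-14,-23,13,0,0,0],[-14,-23,13,0,0,0],[-13,-22,12,0,0,0],[0,0,0,0,0,0],[0,0,0,0,0,0]]
  ]
}}

```text
time: 2.68
position: [0.5125, 0.0096, 0.1611]
tool_rot: [0.072, 0.975, -0.015, 0.208]
ft_force: [-0.5, -0.0, -0.9]
grip_width: 0.0006
grip_force: 0.0
```

```bash
python3 -c "
from h import *
go((-.071,-.1145,.068))
from rig import eyes
import cv2
s=eyes.camera('side')['img'][195:325,265:405];t=eyes.camera('top')['img'][200:300,260:410]
f=lambda a:cv2.resize(a,(395,int(395*a.shape[0]/a.shape[1])),interpolation=cv2.INTER_CUBIC)
a,b=f(s),f(t);im=np.zeros((400,800,3),np.uint8);im[:len(a),:395]=a;im[:len(b),400:795]=b
cv2.imwrite('pics/c1.png',im[:,:,::-1])"
```

```text
t 2.6833 tip box [-0.0666 -0.1172  0.141 ] roterr [-0.0012  0.0002 -0.0046] F [-0.4907 -0.0135 -0.9309] w 0.0006385192423420576
[-0.071  -0.1145  0.068 ] delta mm [33.775   2.6721 64.8308]
```

View pics/c1.png

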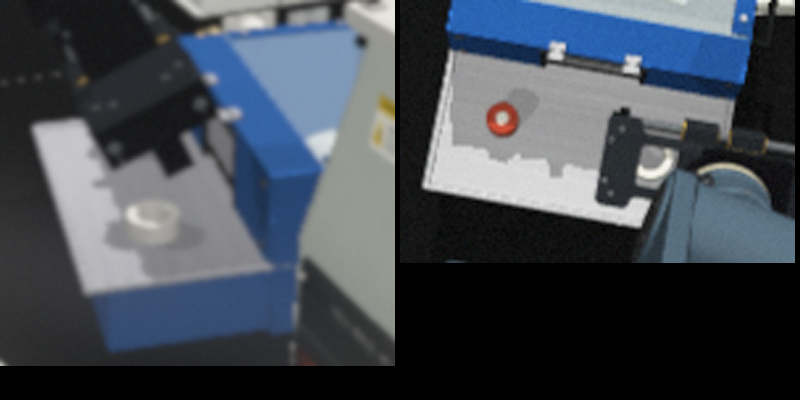

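The hand stands right of and above the ring, with the ring undisturbed at left crop (152,220). Now I descend.

{"op": "drive_tool", "data": {
  "deltas": [
    [[6,1,11,0,0,0],[6,1,11,0,0,0],[6,1,11,0,0,0],[6,0,11,0,0,0],[5,0,10,0,0,0],[4,0,8,0,0,0],[0,0,0,0,0,0],[0,0,0,0,0,0]]
  ]
}}

```text
time: 3.45
position: [0.5092, 0.0187, 0.1087]
tool_rot: [0.068, 0.976, -0.012, 0.208]
ft_force: [0.1, 0.0, 0.6]
grip_width: 0.0006
grip_force: 0.0
```

```bash
python3 -c "
from h import *
go((-.071,-.1145,.068),(-.071,-.0365,.068))"
```

```text
t 3.45 tip box [-0.0712 -0.1085  0.0886] roterr [ 0.0064 -0.0004  0.0016] F [0.0946 0.0424 0.625 ] w 0.0006416244751828938
[-0.071  -0.1145  0.068 ] delta mm [ 8.2133 -6.1413 18.8218]
[-0.071  -0.0365  0.068 ] delta mm [-0.1229 77.9983  0.4995]
```

{"op": "drive_tool", "data": {
  "deltas": [
    [[2,-2,5,0,0,0],[2,-2,5,0,0,0],[2,-2,4,0,0,0],[2,0,3,0,0,0],[0,0,0,0,0,0]]
  ]
}}

```text
time: 3.87
position: [0.5128, 0.0135, 0.0965]
tool_rot: [0.067, 0.977, -0.014, 0.203]
ft_force: [-0.6, -0.9, 0.1]
grip_width: 0.0005
grip_force: 0.0
```

```bash
python3 -c "
from h import *
go((-.071,-.1145,.068),(-.071,-.0365,.068))"
```

```text
t 3.8667 tip box [-0.0671 -0.1132  0.0764] roterr [ 0.0029 -0.0094  0.0048] F [-0.5989 -0.8852  0.1225] w 0.0004875810971758673
[-0.071  -0.1145  0.068 ] delta mm [ 6.9395 -1.2772  6.0875]
[-0.071  -0.0365  0.068 ] delta mm [-0.3734 77.9988  0.2254]
```

{"op": "drive_tool", "data": {
  "deltas": [
    [[3,-1,3,0,0,0],[3,0,2,0,0,0],[0,0,0,0,0,0],[0,0,0,0,0,0]]
  ]
}}

```text
time: 4.2
position: [0.5114, 0.0135, 0.0929]
tool_rot: [0.069, 0.977, -0.014, 0.2]
ft_force: [-0.2, 0.4, 0.3]
grip_width: 0.0007
grip_force: 0.0
```

```bash
python3 -c "
from h import *
from rig import eyes
go((-.071,-.1145,.068),(-.071,-.0365,.068))
eyes.camera('side')
go()"
```

```text
t 4.2 tip box [-0.0686 -0.1134  0.0727] roterr [ 0.001 -0.016  0.001] F [-0.1735  0.3873  0.2838] w 0.0006921372220687723
[-0.071  -0.1145  0.068 ] delta mm [ 4.094  -1.0803  3.3479]
[-0.071  -0.0365  0.068 ] delta mm [-0.0806 77.9999  0.0753]
t 4.25 tip box [-0.0685 -0.1135  0.0727] roterr [ 0.0009 -0.0159  0.0008] F [-0.0676  0.2837 -0.5978] w 0.0003713083370788749
```

```bash
python3 -c "
from rig import sensors;s=sensors.get_obs();print(s['q'],s['joint_velocities'],s['moment'])"
```

```text
[-0.20715509  0.60401025  2.12480414  1.22336734  0.02773768 -2.85377505] [ 4.18315623e-05 -9.31827856e-04 -1.36881351e-03  4.94216918e-03
 -5.45364113e-04 -1.58422596e-03] [ 0.03483735  0.22860863 -0.07121332]
```

{"op": "drive_tool", "data": {
  "deltas": [
    [[4,-1,3,0,-0.016,0],[0,0,0,0,0,0],[0,0,0,0,0,0]]
  ]
}}

```text
time: 4.5
position: [0.5135, 0.0139, 0.0947]
tool_rot: [0.07, 0.977, -0.016, 0.203]
ft_force: [0.0, -0.7, 0.3]
grip_width: 0.0002
grip_force: 0.0
```

```bash
python3 -c "
from h import *
from rig import sensors;s=sensors.get_obs();print(s['q'],s['joint_velocities'],s['moment'])
go((-.071,-.1145,.068),(-.071,-.0365,.068))"
```

```text
[-0.20313625  0.60154445  2.122615    1.22777879  0.02321315 -2.85391926] [-2.85465139e-03  2.78252680e-03  3.69321995e-04  8.73727079e-04
  1.25289356e-03 -3.34560208e-05] [0.03118346 0.26492268 0.02344905]
t 4.5 tip box [-0.0664 -0.1128  0.0745] roterr [-0.0021 -0.0098  0.0004] F [ 0.0347 -0.7458  0.344 ] w 0.00023629715355253365
[-0.071  -0.1145  0.068 ] delta mm [ 6.8022 -1.6553  4.1731]
[-0.071  -0.0365  0.068 ] delta mm [-0.0297 77.9998 -0.161 ]
```

The wrist is near singular here: joint 5 is about 0 and joint 6 is at its limit. I back off upward and take most of the lean out for the side push, to lean again further out.

{"op": "drive_tool", "data": {
  "deltas": [
    [[0,0,-6,0,0.03,0],[-2,0,-6,0,0.05,0],[-2,0,-5,0,0.05,0],[0,0,0,0,0.06,0],[0,0,0,0,0.06,0],[0,0,0,0,0.06,0],[0,0,0,0,0,0],[0,0,0,0,0,0]]
  ]
}}

```text
time: 5.17
position: [0.5202, 0.0257, 0.1003]
tool_rot: [0.064, 0.989, 0.011, 0.134]
ft_force: [-0.2, -0.5, 0.0]
grip_width: 0.0005
grip_force: 0.0
```

```bash
sed -i "s/    print('t',s\['time'\]/    print('q',s['q']);&/" h.py; python3 -c "
from h import *
go((-.074,-.1145,.067),(-.074,-.0365,.067))"
```

```text
q [-0.1975  0.5787  2.0077  0.1976  0.2962 -1.8201]
t 5.1667 tip box [-0.0645 -0.0992  0.0791] roterr [ 0.0435 -0.1528  0.0043] F [-0.2024 -0.4787  0.0238] w 0.0004914893639184487
[-0.074  -0.1145  0.067 ] delta mm [ 12.5085 -15.5561   8.4541]
[-0.074  -0.0365  0.067 ] delta mm [-0.5908 77.9255  3.3572]
```

{"op": "drive_tool", "data": {
  "deltas": [
    [[0,-8,0,0.02,0.02,0],[0,-7,0,0.023,0.02,0],[4,0,0,0,0.02,0],[0,0,0,0,0,0]]
  ]
}}

```text
time: 5.5
position: [0.5125, 0.0119, 0.0982]
tool_rot: [0.067, 0.993, -0.007, 0.101]
ft_force: [0.3, 0.1, -0.0]
grip_width: 0.0005
grip_force: 0.0
```

```bash
python3 -c "
from h import *
go((-.074,-.1145,.066),(-.074,-.0365,.066))"
```

```text
q [-0.2021  0.5809  1.9787  0.0338  0.3797 -1.6681]
t 5.5 tip box [-0.0714 -0.1149  0.0766] roterr [ 0.0015 -0.2171  0.008 ] F [ 0.2619  0.1224 -0.0137] w 0.000456922881213538
[-0.074  -0.1145  0.066 ] delta mm [4.6472 0.3826 9.91  ]
[-0.074  -0.0365  0.066 ] delta mm [-0.6357 77.9974  0.05  ]
```

{"op": "drive_tool", "data": {
  "deltas": [
    [[2,0,4,0,0,0.004],[2,0,4,0,0,0.004],[1,0,2,0,0,0],[0,0,0,0,0,0]]
  ]
}}

```text
time: 5.83
position: [0.5095, 0.0121, 0.0868]
tool_rot: [0.071, 0.992, -0.007, 0.101]
ft_force: [-0.2, 0.0, 0.3]
grip_width: 0.0005
grip_force: 0.0
```

```bash
python3 -c "
from h import *
go((-.074,-.0355,.066))"
```

```text
q [-0.2024  0.6032  1.9914  0.0344  0.3453 -1.6612]
t 5.8333 tip box [-0.0745 -0.1151  0.0653] roterr [-0.0003 -0.2178  0.    ] F [-0.2096  0.0396  0.2555] w 0.0005144239202642158
[-0.074  -0.0355  0.066 ] delta mm [-0.6056 79.6103 -0.6242]
```

{"op": "drive_tool", "data": {
  "deltas": [
    [[0,4,0,0,0,0],[0,4,0,0,0,0],[0,4,0,0,0,0],[0,4,0,0,0,0],[0,4,0,0,0,0],[0,4,0,0,0,0],[0,4,0,0,0,0],[0,4,0,0,0,0]]
  ]
}}

```text
time: 6.5
position: [0.5154, 0.0438, 0.0879]
tool_rot: [0.071, 0.992, -0.008, 0.102]
ft_force: [0.1, -1.4, 0.8]
grip_width: 0.0008
grip_force: 0.7
```

{"op": "drive_tool", "data": {
  "deltas": [
    [[0,4,0,0,0,0],[0,4,0,0,0,0],[0,4,0,0,0,0],[0,4,0,0,0,0],[0,4,0,0,0,0],[0,4,0,0,0,0],[0,4,0,0,0,0],[0,4,0,0,0,0]]
  ]
}}

```text
time: 7.17
position: [0.5198, 0.0755, 0.0877]
tool_rot: [0.071, 0.992, -0.008, 0.102]
ft_force: [-1.0, -1.7, 1.3]
grip_width: 0.0003
grip_force: 1.0
```

```bash
python3 -c "
from h import *
go((-.074,-.0355,.066))"
```

```text
q [-0.0589  0.6121  1.9494 -0.0485  0.3769 -1.4433]
t 7.1667 tip box [-0.0733 -0.0509  0.0662] roterr [-0.0007 -0.2155  0.0001] F [-1.0401 -1.665   1.348 ] w 0.0003056966611396481
[-0.074  -0.0355  0.066 ] delta mm [ 0.7577 15.4406  0.0416]
```

Pushing works, with light force. I finish the side slide, then back off a little to look.

{"op": "drive_tool", "data": {
  "deltas": [
    [[0,4,0,0,0,0],[0,4,0,0,0,0],[0,3,0,0,0,0],[0,2,0,0,0,0],[0,2,0,0,0,0],[0,0,0,0,0,0]]
  ]
}}

```text
time: 7.67
position: [0.5218, 0.0904, 0.0876]
tool_rot: [0.071, 0.992, -0.008, 0.102]
ft_force: [0.2, 0.2, 0.7]
grip_width: 0.0005
grip_force: 0.0
```

{"op": "drive_tool", "data": {
  "deltas": [
    [[0,-10,0,0,0,0],[0,-10,0,0,0,0],[2,-12,-10,0,0,0],[3,-12,-15,0,0,0],[5,-8,-15,0,0,0],[5,0,-15,0,0,0],[20,0,-10,0,0,0],[20,0,0,0,0,0]]
  ]
}}

```text
time: 8.33
position: [0.4491, 0.0479, 0.1419]
tool_rot: [0.072, 0.992, -0.008, 0.104]
ft_force: [-1.0, -0.3, -1.8]
grip_width: 0.0003
grip_force: 0.0
```

```bash
python3 -c "
from h import *
go((-.120,-.0,.1),(-.120,0,.0645))
from rig import eyes
import cv2
s=eyes.camera('side')['img'][195:325,265:405];t=eyes.camera('top')['img'][190:300,260:410]
f=lambda a:cv2.resize(a,(395,int(395*a.shape[0]/a.shape[1])),interpolation=cv2.INTER_CUBIC)
a,b=f(s),f(t);im=np.zeros((400,800,3),np.uint8);im[:len(a),:395]=a;im[:len(b),400:795]=b
cv2.imwrite('pics/c2.png',im[:,:,::-1])"
```

```text
q [-0.1416  0.4394  2.0976 -0.0023  0.3951 -1.5663]
t 8.3333 tip box [-0.1392 -0.0884  0.1204] roterr [-0.0006 -0.2106 -0.0008] F [-0.9876 -0.3296 -1.8282] w 0.0002725807019497737
[-0.12 -0.    0.1 ] delta mm [-14.4732  88.3852  23.9172]
[-0.12    0.      0.0645] delta mm [ 7.3795  0.0128 34.7245]
```

View pics/c2.png

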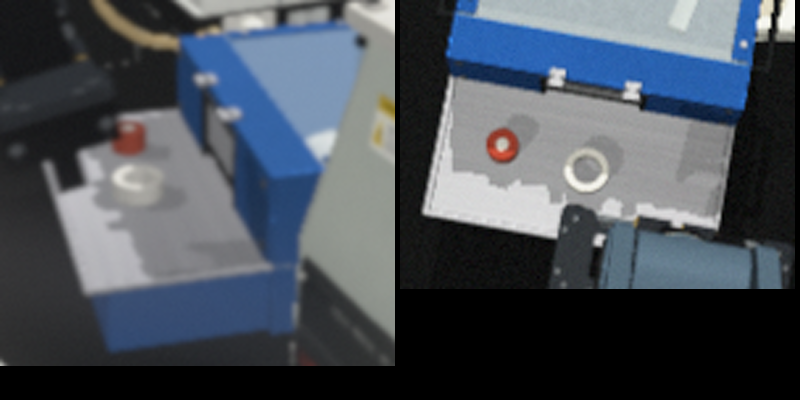

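```bash
python3 -c "
from h import *
for p in ((586,170,.076),(503,146,.08)):
  w=plane('top',((p[0]-400)/395*150+260-.3,p[1]/395*150+190-.3),p[2]); print(w,B.inv().apply(w-O))
y=B.inv().apply(plane('top',((586-400)/395*150+260-.3,170/395*150+190-.3),.076)-O)[1]
go((-.117,y,.1),(-.117,y,.0645))"
```

```text
[0.53071203 0.12006939 0.076     ] [-0.07329026 -0.00523747  0.076     ]
[0.5497799  0.19705734 0.08      ] [-0.06539804  0.07368301  0.08      ]
q [-0.1408  0.4415  2.1048 -0.0023  0.3978 -1.5663]
t 8.4333 tip box [-0.1453 -0.088   0.118 ] roterr [-0.0004 -0.2225  0.    ] F [-0.5045  0.2848  0.0087] w 0.0006728777846495798
[-0.117  -0.0052  0.1   ] delta mm [-24.2539  82.8094  23.1751]
[-0.117  -0.0052  0.0645] delta mm [ 6.9659  0.0152 34.8098]
```

{"op": "drive_tool", "data": {
  "deltas": [
    [[-4,14,4,0,0,0],[-4,14,4,0,0,0],[-4,14,4,0,0,0],[-4,14,4,0,0,0],[-4,14,4,0,0,0],[-4,14,3,0,0,0],[0,0,0,0,0,0],[0,0,0,0,0,0]]
  ],
  "gripper": 25
}}

```text
time: 9.1
position: [0.4888, 0.1278, 0.1222]
tool_rot: [0.07, 0.992, -0.008, 0.102]
ft_force: [-0.0, 0.4, -0.3]
grip_width: 0.0215
grip_force: 0.0
```

```bash
python3 -c "
from h import *
go((-.117,-.004,.0645))"
```

```text
q [ 0.0576  0.5283  1.9731 -0.0958  0.4412 -1.289 ]
t 9.1 tip box [-0.1114 -0.0036  0.1007] roterr [-0.0002 -0.2152  0.0016] F [-0.0124  0.445  -0.3126] w 0.02148266621744769
[-0.117  -0.004   0.0645] delta mm [12.837  -0.3571 34.2618]
```

{"op": "drive_tool", "data": {
  "deltas": [
    [[3,0,8,0,0,0],[3,0,8,0,0,0],[3,0,8,0,0,0],[2,0,6,0,0,0],[1,0,3,0,0,0],[0,0,0,0,0,0],[0,0,0,0,0,0]]
  ]
}}

```text
time: 9.68
position: [0.4828, 0.1277, 0.0874]
tool_rot: [0.071, 0.992, -0.008, 0.101]
ft_force: [0.4, 0.1, -0.5]
grip_width: 0.0215
grip_force: 0.0
```

```bash
python3 -c "
from h import *
go((-.085,-.004,.0645),(-.050,-.003,.0655))"
```

```text
q [ 0.0586  0.5984  2.0068 -0.1248  0.3392 -1.2552]
t 9.6833 tip box [-0.1173 -0.0045  0.0659] roterr [-0.0009 -0.2162 -0.0001] F [ 0.4103  0.1086 -0.5017] w 0.021501430354712175
[-0.085  -0.004   0.0645] delta mm [-31.384    0.5041   7.8858]
[-0.05   -0.003   0.0655] delta mm [-34.4779   1.0131   6.1029]
```

{"op": "drive_tool", "data": {
  "deltas": [
    [[-3.9,0,1,0,0,0],[-3.9,0,1,0,0,0],[-3.9,0,1,0,0,0],[-3.9,0,1,0,0,0],[-3.9,0,1,0,0,0],[-3.9,0,0.9,0,0,0],[-3.9,0,0.9,0,0,0],[-3.9,0,0.9,0,0,0]]
  ]
}}

```text
time: 10.35
position: [0.5146, 0.1233, 0.0865]
tool_rot: [0.071, 0.992, -0.008, 0.101]
ft_force: [-1.0, -0.3, 1.5]
grip_width: 0.0219
grip_force: 0.9
```

```bash
python3 -c "
from h import *
go((-.050,-.003,.0655))"
```

```text
q [ 0.0449  0.6186  1.9347 -0.1017  0.3903 -1.2925]
t 10.35 tip box [-0.0852 -0.0044  0.0649] roterr [-0.0009 -0.2165  0.0001] F [-0.977  -0.2923  1.5386] w 0.02190682751576349
[-0.05   -0.003   0.0655] delta mm [-34.5984   1.3707   6.546 ]
```

{"op": "drive_tool", "data": {
  "deltas": [
    [[-3.4,0.1,0.7,0,-0.02,0],[-3.4,0.1,0.7,0,-0.02,0],[-3.4,0.1,0.8,0,-0.02,0],[-3.4,0.1,0.8,0,-0.02,0],[-3.4,0.1,0.9,0,-0.02,0],[-3.4,0.1,1,0,-0.02,0],[-3.4,0.1,1.1,0,-0.02,0],[-3.4,0.1,1.2,0,-0.02,0]]
  ]
}}

```text
time: 11.02
position: [0.5432, 0.1201, 0.0869]
tool_rot: [0.07, 0.981, -0.013, 0.181]
ft_force: [-1.0, 0.0, -1.3]
grip_width: 0.0218
grip_force: 0.4
```

```bash
python3 -c "
from h import *
go((-.020,-.002,.0665))"
```

```text
q [ 0.0531  0.6362  1.9739 -0.3891  0.1861 -1.0043]
t 11.0167 tip box [-0.053  -0.0034  0.0664] roterr [-0.0005 -0.0545  0.0001] F [-1.0454  0.0107 -1.3194] w 0.021818910806099205
[-0.02   -0.002   0.0665] delta mm [-30.8992   1.4163  11.6918]
```

{"op": "drive_tool", "data": {
  "deltas": [
    [[-3.5,0.1,1.3,0,0,0],[-3.5,0.1,1.3,0,0,0],[-3.5,0.1,1.3,0,0,0],[-3.5,0.1,1.3,0,0,0],[-3.5,0.1,1.3,0,0,0],[-3.5,0.1,1.3,0,0,0]]
  ]
}}

```text
time: 11.52
position: [0.5656, 0.1174, 0.0872]
tool_rot: [0.07, 0.981, -0.013, 0.181]
ft_force: [-2.1, 0.2, -1.9]
grip_width: 0.0216
grip_force: 0.5
```

```bash
python3 -c "
from h import *
go((-.005,-.002,.0665))
from rig import eyes
import cv2
s=eyes.camera('side')['img'][195:325,265:405];t=eyes.camera('top')['img'][190:300,260:410]
f=lambda a:cv2.resize(a,(395,int(395*a.shape[0]/a.shape[1])),interpolation=cv2.INTER_CUBIC)
a,b=f(s),f(t);im=np.zeros((400,800,3),np.uint8);im[:len(a),:395]=a;im[:len(b),400:795]=b
cv2.imwrite('pics/c3.png',im[:,:,::-1])"
```

```text
q [ 0.0448  0.6477  1.9215 -0.3075  0.2242 -1.0947]
t 11.5167 tip box [-0.0306 -0.0029  0.0667] roterr [-0.0007 -0.0556  0.    ] F [-2.1077  0.1565 -1.9201] w 0.021585696293793682
[-0.005  -0.002   0.0665] delta mm [-23.8379   0.9331   9.2638]
```

View pics/c3.png

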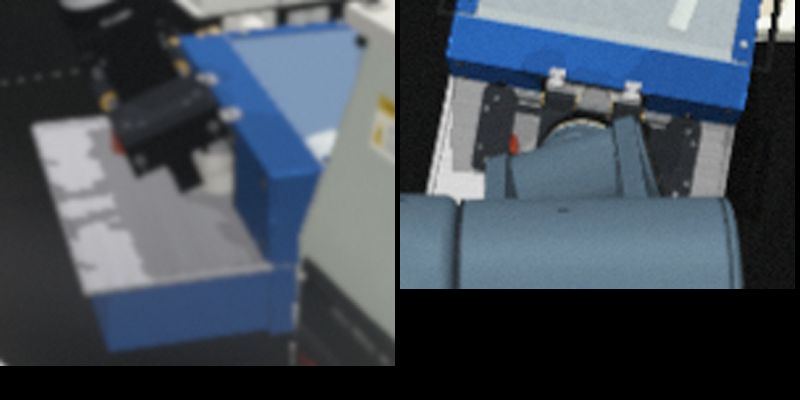

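The ring is going in under the flap, left crop (215,170), and the red mount is still in place at (118,145). I continue slowly.

{"op": "drive_tool", "data": {
  "deltas": [
    [[-2.6,0.1,1,0,-0.006,0],[-2.6,0.1,1,0,-0.006,0],[-2.6,0.1,1,0,-0.006,0],[-2.6,0.1,1,0,-0.006,0],[-2.6,0.1,1,0,-0.006,0],[-2.6,0.1,1,0,-0.006,0]]
  ]
}}

```text
time: 12.12
position: [0.5818, 0.1157, 0.0874]
tool_rot: [0.07, 0.977, -0.015, 0.199]
ft_force: [-1.3, 0.2, 0.3]
grip_width: 0.0219
grip_force: 0.8
```

```bash
python3 -c "
from h import *
go((-.005,-.002,.0667))"
```

```text
q [ 0.0435  0.6591  1.9068 -0.3861  0.1953 -1.0194]
t 12.1167 tip box [-0.0135 -0.0023  0.0671] roterr [-0.0007 -0.0191  0.0003] F [-1.345   0.1932  0.3293] w 0.021947610049084836
[-0.005  -0.002   0.0667] delta mm [-7.6852  0.2691  3.7233]
```

{"op": "drive_tool", "data": {
  "deltas": [
    [[-1.9,0,0.9,0,0,0],[-1.9,0,0.9,0,0,0],[-1.9,0,0.9,0,0,0],[-1.9,0,0.9,0,0,0],[0,0,0,0,0,0]]
  ]
}}

```text
time: 12.53
position: [0.5915, 0.1145, 0.0875]
tool_rot: [0.07, 0.977, -0.014, 0.2]
ft_force: [0.5, 0.4, 0.2]
grip_width: 0.0216
grip_force: 0.0
```

```bash
python3 -c "
from h import *
go((-.005,-.002,.0667))"
```

```text
q [ 0.04    0.6646  1.8856 -0.3548  0.2069 -1.0541]
t 12.5333 tip box [-0.0037 -0.0021  0.0673] roterr [ 0.     -0.0169 -0.0002] F [0.521  0.4176 0.2411] w 0.02162855738257661
[-0.005  -0.002   0.0667] delta mm [1.4752 0.0669 0.0217]
```

{"op": "drive_tool", "data": {
  "deltas": [
    [[-1.8,0,0.8,0,0,0],[-1.8,0,0.8,0,0,0],[-1,0,0.4,0,0,0],[0,0,0,0,0,0],[0,0,0,0,0,0]]
  ]
}}

```text
time: 12.95
position: [0.595, 0.1138, 0.087]
tool_rot: [0.07, 0.978, -0.015, 0.198]
ft_force: [0.1, -0.1, -0.2]
grip_width: 0.0214
grip_force: 0.1
```

{"op": "drive_tool", "data": {
  "deltas": [
    [[6,0,-3,0,0,0],[8,0,-4,0,0,0],[9,0,-4,0,0,0],[9,0,-4,0,0.01,0],[9,0,-4,0,0.03,0],[9,0,-3,0,0.04,0],[9,0,-3,0,0.04,0],[9,0,-4,0,0.04,0]]
  ]
}}

```text
time: 13.62
position: [0.5205, 0.1247, 0.0896]
tool_rot: [0.071, 0.99, -0.009, 0.118]
ft_force: [0.1, 0.4, -0.9]
grip_width: 0.0219
grip_force: 0.0
```

```bash
python3 -c "
from h import *
go((-.1,-.002,.12),(-.2,-.0,.2))"
```

```text
q [ 0.0508  0.6148  1.9407 -0.131   0.3559 -1.2596]
t 13.6167 tip box [-0.0789 -0.0021  0.0682] roterr [-0.0002 -0.1827  0.0003] F [ 0.071   0.3515 -0.8626] w 0.02192225086354108
[-0.1   -0.002  0.12 ] delta mm [  8.3118   0.1113 -55.2914]
[-0.2 -0.   0.2] delta mm [  78.3865    2.0006 -101.2697]
```

Retract up and back, then look.

{"op": "drive_tool", "data": {
  "deltas": [
    [[2,0,-14,0,0,0],[2,0,-14,0,0,0],[2,0,-14,0,0,0],[2,0,-14,0,0,0],[12,0,-16,0,0,0],[12,0,-16,0,0,0],[12,0,-16,0,0,0],[12,0,-16,0,0,0]]
  ]
}}

```text
time: 14.28
position: [0.4381, 0.1364, 0.1933]
tool_rot: [0.071, 0.99, -0.009, 0.119]
ft_force: [-0.7, 1.2, -0.5]
grip_width: 0.0216
grip_force: 0.0
```

{"op": "drive_tool", "data": {
  "deltas": [
    [[12,0,-16,0,0,0],[12,0,-16,0,0,0],[0,25,0,0,0,0],[0,25,0,0,0,0],[0,25,0,0,0,0],[0,25,0,0,0,0],[0,25,0,0,0,0],[0,0,0,0,0,0]]
  ]
}}

```text
time: 14.95
position: [0.4278, 0.2681, 0.2187]
tool_rot: [0.069, 0.99, -0.007, 0.121]
ft_force: [0.5, -0.8, -0.0]
grip_width: 0.022
grip_force: 0.0
```

```bash
python3 -c "
from h import *
go()
from rig import eyes
import cv2
s=eyes.camera('side')['img'][195:385,225:405];t=eyes.camera('top')['img'][140:330,260:440]
f=lambda a:cv2.resize(a,(395,int(395*a.shape[0]/a.shape[1])),interpolation=cv2.INTER_CUBIC)
a,b=f(s),f(t);im=np.zeros((420,800,3),np.uint8);im[:len(a),:395]=a;im[:len(b),400:795]=b
cv2.imwrite('pics/c4.png',im[:,:,::-1])"
```

```text
q [ 0.4086  0.3533  1.8848 -0.1919  0.7027 -0.8883]
t 14.95 tip box [-0.191   0.1267  0.1973] roterr [ 0.0037 -0.1769  0.0027] F [ 0.5224 -0.7686 -0.0041] w 0.02204733485410249
```

View pics/c4.png

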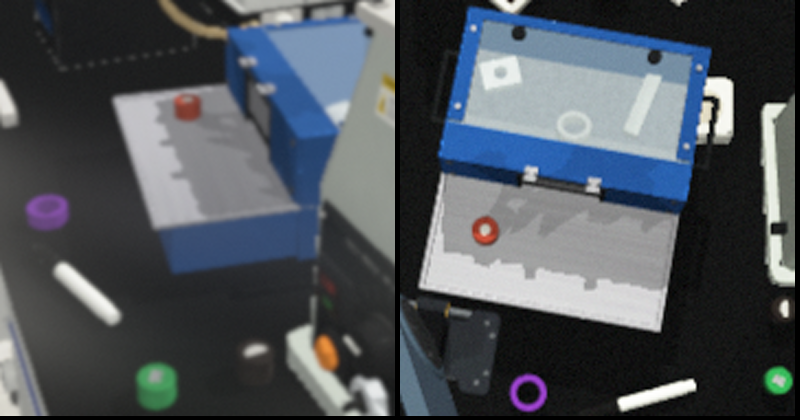

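The ring is visible through the clear cover on the catch floor at top crop (573,125). The shelf holds only the red mount, which has not moved, the flap is shut, and the arm is clear.

```bash
python3 -c "
from rig import ticket; print(ticket.hand_in())"
```

```text
the job is handed in; nothing more can be done
None
```

The ring was pushed down the chute and lay on the catch floor in the last picture, with the flap shut and the red specimen unmoved; the job is handed in at about 15 s, and no verdict came back.

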